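# Close the sweets canister over its nested tin

### The arm

A 6-joint arm with a two-finger parallel gripper is mounted at the origin on the work surface. World frame = base frame: x ahead of the robot, y to its left, z up, the work surface at z = 0. Lengths are in m, angles in rad, forces in N, time in s.
With the tool pointing down it reaches from about 0.35 to 0.975 m from the base axis. Payload 17.4 kg.
Tool frame: the origin (TCP) lies at the very end of the fingers, on their centre line; the grasp point (between the pads) lies 19 mm behind it; z points along the fingers, y is the direction in which the jaws open and shut (so a half turn about z gives the same grasp; the last joint's range is limited). The gripper opens to 85 mm and grips with 20 to 120 N. Pads are 22 mm wide; open, the fingers measure 114 mm over their backs; the gripper's body (76 mm by 85 mm) begins 54 mm behind the grasp point. The pads swing forward as they close: fully open they stand 13 mm farther back than shut.
Start: joints at [-1.227, 0.116, 1.442, -0, 1.584, -0.038], TCP at [0.251, -0.626, 0.231] pointing down, gripper open.
Joint ranges: [-2.83, 2.83], [-0.83, 2.19], [0.07, 2.5], [-1.14, 4.28], [0.01, 3], [-2.97, 2.97]. Speed limits (rad/s): [1.89, 1.89, 2.22, 3.14, 3.14, 3.14].

### API

Orientations are given as a unit quaternion [w, x, y, z].
In Python, from cell import read_state, grab_frame, close_job gives the robot as it stands.
- The arm moves only by the tool play_rows, never from a script. Its argument "increments" is text: rows parted by semicolons, each of 7 numbers parted by spaces: the shift along the tool's x, y, z in m, then the turn, a rotation vector about the tool's x, y, z in rad, then the opening in per cent of the stroke, from 0 (shut) to 100 (fully open). A call has 1 to 20 rows; each row is the pose to reach, as a shift and turn from the pose commanded when the call began, along the tool's axes at that moment; what a row does not reach only later rows make up. A row lasts 1/12 s, in which the tool goes at most 41.7 mm and 7.16 degrees, less where a joint would pass 70% of its speed; a pose out of reach is approached as far as the arm can. A call with a gripper value outside its range is refused whole. The fingers move at their own pace and stop on an object; the grip force is fixed at half the most. Time passes only in rows, so rows that repeat a pose let the fingers close. It gives the time, the measured TCP pose, the force and the opening at its end, in the units of the state.
- read_state(): the state, without advancing time (a new reading comes with each control period).
- grab_frame(name): name is "scene" or "side" or "wrist"; returns a dict with "pixels" (384x512x3 uint8, red, green, blue), "z_map" (384x512 float32, m along the optical axis (not along the pixel's ray), 0 where there is no reading), "fx", "fy", "cx", "cy" (pixels), "R" (3x3) and "t" (3): a world point X has camera coordinates R X + t; the wrist camera has in their place "tool_from_camera" (4x4, takes a point from camera to tool coordinates, whose origin is the TCP and whose axes are the flange's). Camera axes: x right, y down, z forward; pixel columns grow to the right and rows downward; lengths in m; the calibration is good to about 2 mm. A picture is of the moment at which its call begins: read the wrist's pose just before it.
- close_job(): hands the job in, once; it reports no verdict.
The state is a dict: "time": time; "joint_pos": joint angles; "dq": joint speeds; "tau": joint torques, N m; "ee_pos": TCP position; "tcp_rot": TCP orientation; "contact_force": force on the tool from outside, world axes, zero at the start; "ft_torque": the same for the moment, N m; "finger_gap": finger opening in m.
Only numpy, scipy, OpenCV 4.12 (cv2) and the standard library are available. Lean on these libraries where they do the work, as an engineer would, in place of code of your own. Each camera call takes 0.05 s, during which the arm holds its last target.

### The job

Close the open two-eared steel canister over the small tin nested in it, using the one lid that is both as wide as the canister and tall enough to cover the tin. Lower the lid fully home with its grip plate in line with the two small lugs on the neck (across the ears), then give it a quarter turn, either way, so that the plate points at the two ears. Let go, leaving the canister upright with the tin still inside; never tip it over.

Things in the scene. Friction and masses are not known exactly. Their poses are not given: they have to be found in the camera images.
- canister: Loose open steel canister with a heavy foot, 1.3 kg, the lower shell: round body 108 mm across, 60 mm high to its flat shoulder, with a narrower neck above. Two ears (bar loops 42 mm up, reaching 78 mm from the axis) on its +y and -y sides, two small brass lugs on the neck on its +x and -x sides. Origin: centre of the underside, on the table; z up. Stays put while the lid turns unless pressed hard.
- seat (a point): Point on the canister's axis at shoulder height, 60 mm above its underside, same axes; the lid's lower edge rests at this height when home. Neck: 76 mm across up to 17 mm above this, tapering to 60 mm at 33 mm, so it centres the lid. Lugs: 14 mm wide, tips 48 mm from the axis, 9 to 15 mm above this. Home, lid_grip is 80 mm above this; 95 mm if the lid sits on the lugs.
- lid_grip (a point): Matching lid, 0.25 kg, loose, open side down: steel shell 106 mm wide, 62 mm high, on top an upright grip plate 64 mm long (x), 12 thick (y), 36 high. Point: on the axis, 80 mm above the lower edge (plate spans 62 to 98). Inner rim of 84 mm bore, gaps at +x and -x pass the lugs if the plate is within 20 deg of them. Same after half a turn. Other lids: 76 mm wide, or 22 mm high.
- inner_mid (a point): The smaller closed tin nested in the canister, loose: 45 mm across, 105 mm high with its small brass knob, standing on the canister's floor (5 mm above its underside), so that its knob shows 17 mm above the neck. It need not be touched. This point is its centre, half-way up; z up.
Things that resemble listed ones, but are neither listed nor needed, are in the scene too. What is shaped like the part that bears lid_grip but pink or red is not meant. Leave any blue look-alike of the part that bears inner_mid alone.

How it is judged:
By the outcome, as a careful person would: the job done as asked, in the order asked, and still so for the second after the job is handed in, with the robot touching nothing.
It also fails if it takes over 40 s, if anything falls off the work surface, if the arm or the gripper's body presses on something with over 40 N, if the wrist force passes 120 N, or if a joint passes its speed limit or range.

## Working session

There is one attempt and no reset: what is moved stays moved. The work goes in short steps, Python scripts to look and compute and a tool call to move; the robot and the scene stay as the last step left them, time stands still between calls to the robot, and variables do not carry over. Pictures are saved under pics/ and viewed, and the job is handed in when it is done.

Besides the shell and the picture viewer there is one more tool, called after "Call:" by a JSON object that holds its "name" and its "arguments", one argument or row to a line. play_rows: Moves the arm, as the interface text tells. Its arguments: {"type":"object","properties":{"increments":{"type":"string"}},"required":["increments"]}

```bash
ls; mkdir -p pics
cat > h.py <<'E'
import numpy as np, cv2
from cell import read_state, grab_frame, close_job
from scipy.spatial.transform import Rotation as Ro
def quat(q): return Ro.from_quat([q[1],q[2],q[3],q[0]])
def get(n):
    s=read_state(); f=grab_frame(n); f['s']=s; return f
def cloud(f):
    z=f['z_map']; v,u=np.mgrid[:z.shape[0],:z.shape[1]]
    P=np.stack([(u-f['cx'])/f['fx']*z,(v-f['cy'])/f['fy']*z,z],-1)
    if 'R' in f: W=(P-f['t'])@np.asarray(f['R'])
    else:
        T=np.asarray(f['tool_from_camera']); W=P@T[:3,:3].T+T[:3,3]
        W=W@quat(f['s']['tcp_rot']).as_matrix().T+np.asarray(f['s']['ee_pos'])
    W[z<=0]=np.nan
    return W
def save(f,n,crop=None,k=1):
    im=f['pixels'][:,:,::-1]
    if crop: u0,v0,u1,v1=crop; im=im[v0:v1,u0:u1]
    cv2.imwrite('pics/'+n,cv2.resize(im,None,fx=k,fy=k,interpolation=cv2.INTER_CUBIC))
E
python3 - <<'E'
from h import *
import pickle
for n in ['scene','side']:
    f=get(n); save(f,n+'0.png',None,1.5); pickle.dump(f,open(n+'0.pkl','wb'))
print(read_state())
E
```

```text
pics
{'time': 0.1, 'joint_pos': array([-1.22679600e+00,  1.16414270e-01,  1.44216436e+00,  5.22799933e-06,
        1.58399379e+00, -3.78301128e-02]), 'dq': array([-1.49947904e-03, -1.73812296e-03, -2.31580215e-03,  2.84726722e-04,
        7.36315158e-05, -5.37394671e-04]), 'tau': array([ 2.67142976e-03, -7.33668280e+01, -6.33790970e+01,  9.84356916e-06,
        5.37270389e-03, -2.69892575e-05]), 'ee_pos': array([ 0.25143897, -0.62625004,  0.23067319]), 'tcp_rot': array([-4.84551671e-04,  9.81830852e-01,  1.89757575e-01, -7.21178625e-05]), 'contact_force': array([-0.08408816, -0.20987368, -0.14460913]), 'ft_torque': array([ 0.01423016,  0.04149855, -0.0224689 ]), 'finger_gap': 0.08563322103346992}
```

View pics/scene0.png

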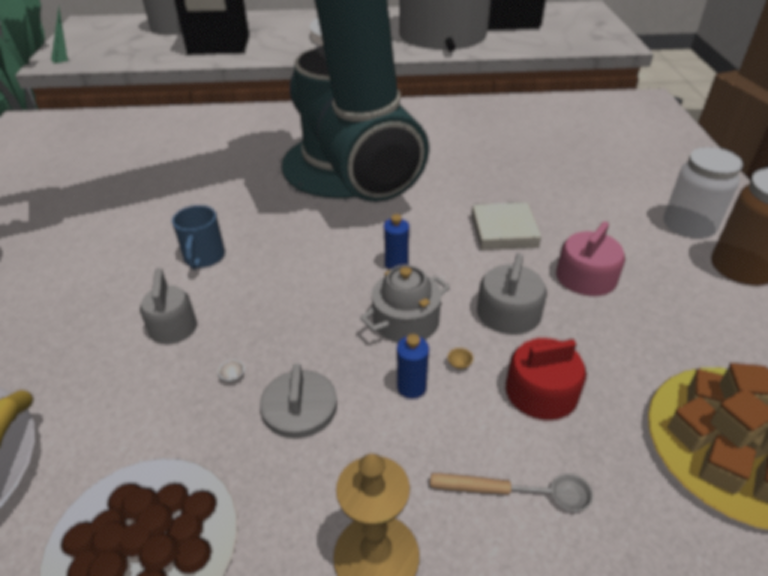

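View pics/side0.png

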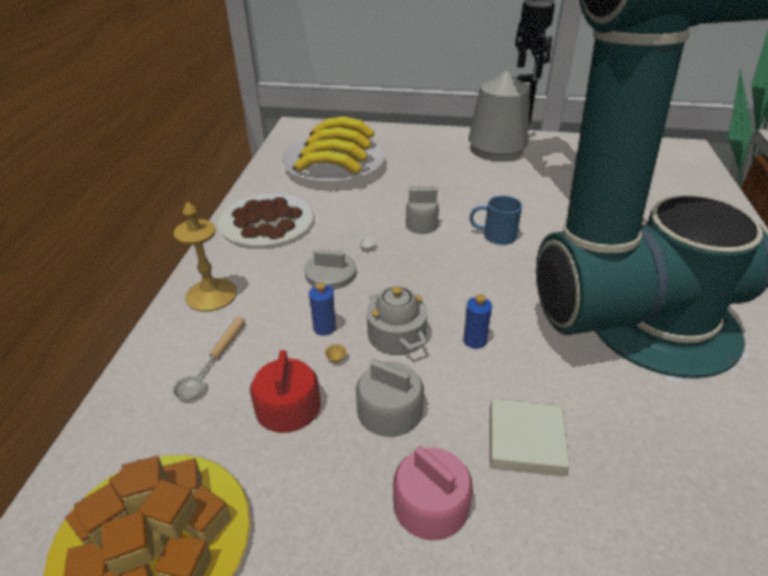

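Run:
```python
from h import *
import pickle
f=pickle.load(open('scene0.pkl','rb')); g=pickle.load(open('side0.pkl','rb'))
a=f['pixels'][130:290,80:430]; cv2.imwrite('pics/c1.png',cv2.resize(a[:,:,::-1],None,fx=2.2,fy=2.2,interpolation=cv2.INTER_CUBIC))
save(g,'c2.png',(190,110,370,300),3)
W=cloud(f);V=cloud(g)
def p(W,u,v,s=1.5): return W[int(v/s),int(u/s)].round(4)
print('scene: narrow',p(W,168,300),'flat',p(W,305,410),'wide top',p(W,500,290),'plate',p(W,517,265),'knob',p(W,405,271), 'red',p(W,545,380),'bt',p(W,397,220),p(W,413,342))
print('side: wide',p(V,385,388),'plate',p(V,390,372),'knob',p(V,397,291))
for nm,X in(('scene',W),('side',V)):
    m=np.isfinite(X[...,2])
    L=p(W,500,290)
    near=m&(np.hypot(X[...,0]-L[0],X[...,1]-L[1])<.1)
    for lo,hi in((.05,.066),(.085,.105)):
        q=X[near&(X[...,2]>lo)&(X[...,2]<hi)]; print(nm,lo,len(q),q.min(0),q.max(0),q.mean(0))
```

```text
scene: narrow [ 0.4816 -0.2691  0.0613] flat [ 0.6719 -0.0581  0.0214] wide top [0.4935 0.2405 0.0601] plate [0.478  0.2647 0.0972] knob [0.4933 0.093  0.109 ] red [0.6732 0.2661 0.059 ] bt [0.3585 0.0892 0.1048] [0.6322 0.0916 0.1021]
side: wide [0.4897 0.274  0.0617] plate [0.4805 0.2732 0.0958] knob [0.493  0.0996 0.1074]
scene 0.05 1002 [0.43527716 0.14108299 0.05002562] [0.53550098 0.31543609 0.06550779] [0.49327988 0.25739702 0.05960774]
scene 0.085 115 [0.45392961 0.2483653  0.08514736] [0.51507873 0.2797634  0.10000488] [0.48844402 0.26239442 0.09534233]
side 0.05 1067 [0.43022252 0.14151952 0.05003601] [0.53517219 0.31893099 0.06566098] [0.48196286 0.27161884 0.05993336]
side 0.085 198 [0.45309853 0.24913473 0.085001  ] [0.51213489 0.28295449 0.10030167] [0.4822124  0.26888836 0.09458173]
```

View pics/c1.png

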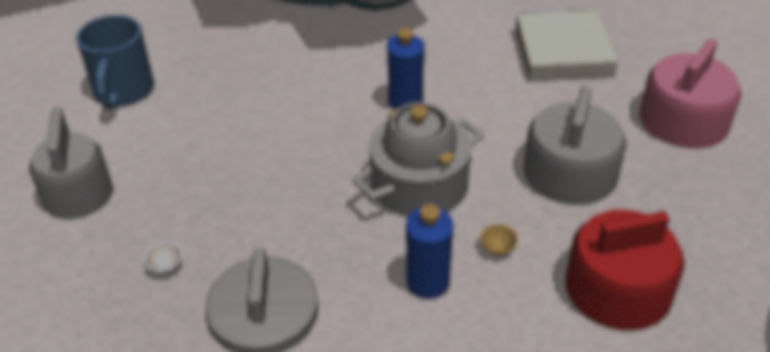

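View pics/c2.png

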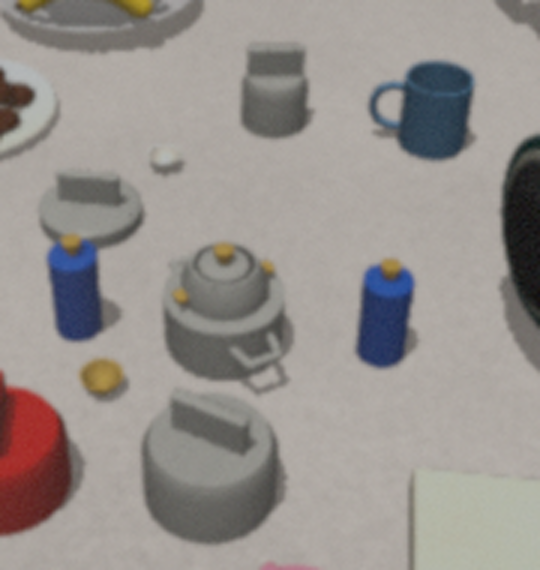

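```bash
cat >> h.py <<'E'
def inc(pos,phi,s=None):
    """rel shift/turn to put TCP at pos, tool down, tool x at world yaw phi"""
    s=s or read_state(); R=quat(s['tcp_rot']).as_matrix()
    c,n=np.cos(phi),np.sin(phi)
    T=np.array([[c,n,0],[n,-c,0],[0,0,-1.]])
    return (R.T@(np.array(pos)-s['ee_pos'])).round(4),Ro.from_matrix(R.T@T).as_rotvec().round(4)
E
python3 - <<'E'
from h import *
import pickle
for n in('scene','side'):
    f=pickle.load(open(n+'0.pkl','rb'));X=cloud(f)
    m=np.isfinite(X[...,2])&(np.hypot(X[...,0]-.483,X[...,1]-.266)<.06)&(X[...,2]>.09)
    q=X[m][:,:2]; c=q.mean(0); w,v=np.linalg.eigh(np.cov((q-c).T)); print(n,c,np.degrees(np.arctan2(v[1,1],v[0,1])),np.sqrt(w))
s=read_state(); R=quat(s['tcp_rot']).as_matrix(); print(R.round(3),'phi',np.degrees(np.arctan2(R[1,0],R[0,0])))
f=get('wrist');print(f['tool_from_camera'],f['fx'])
print(inc([.43,.18,.36],0))
E
```

```text
scene [0.48703809 0.26276407] 158.7067785154459 [0.00348738 0.01925471]
side [0.48229521 0.26820312] 159.25062190361413 [0.00357543 0.01837589]
[[ 0.928  0.373 -0.   ]
 [ 0.373 -0.928  0.001]
 [ 0.    -0.001 -1.   ]] phi 21.877275230354872
[[ 5.58530571e-04 -9.53520023e-01 -3.01329146e-01  7.57222296e-02]
 [ 9.99999582e-01  3.14630392e-04  8.57945417e-04 -8.15873956e-04]
 [-7.23260826e-04 -3.01329499e-01  9.53519800e-01 -1.43527212e-01]
 [ 0.00000000e+00  0.00000000e+00  0.00000000e+00  1.00000000e+00]] 266.50623986440394
(array([ 0.4661, -0.6818, -0.1286]), array([-9.000e-04,  1.000e-04,  3.818e-01]))
```

Run:
```python
from h import *
print(inc([.47,.18,.30],np.radians(159)))
f=get('wrist');save(f,'w0.png')
```

```text
(array([ 0.5032, -0.6668, -0.0686]), array([-4.0000e-04, -1.1000e-03, -2.3933e+00]))
```

Call:
{"name": "play_rows", "arguments": {
  "increments": "0.04 -0.05 -0.05 0 0 -0.12 100; 0.503 -0.667 -0.069 0 0 -2.39 100; 0.503 -0.667 -0.069 0 0 -2.39 100; 0.503 -0.667 -0.069 0 0 -2.39 100; 0.503 -0.667 -0.069 0 0 -2.39 100; 0.503 -0.667 -0.069 0 0 -2.39 100; 0.503 -0.667 -0.069 0 0 -2.39 100; 0.503 -0.667 -0.069 0 0 -2.39 100; 0.503 -0.667 -0.069 0 0 -2.39 100; 0.503 -0.667 -0.069 0 0 -2.39 100; 0.503 -0.667 -0.069 0 0 -2.39 100; 0.503 -0.667 -0.069 0 0 -2.39 100; 0.503 -0.667 -0.069 0 0 -2.39 100; 0.503 -0.667 -0.069 0 0 -2.39 100; 0.503 -0.667 -0.069 0 0 -2.39 100; 0.503 -0.667 -0.069 0 0 -2.39 100; 0.503 -0.667 -0.069 0 0 -2.39 100; 0.503 -0.667 -0.069 0 0 -2.39 100; 0.503 -0.667 -0.069 0 0 -2.39 100; 0.503 -0.667 -0.069 0 0 -2.39 100"
}}

```text
time: 1.87
ee_pos: [0.4665, 0.1707, 0.2999]
tcp_rot: [0.0, 0.18, 0.984, 0.0]
contact_force: [1.4, -0.3, 0.3]
finger_gap: 0.0854
```

Call:
{"name": "play_rows", "arguments": {
  "increments": "0 0 0 0 0 0 100; 0 0 0 0 0 0 100; 0 0 0 0 0 0 100"
}}

```text
time: 2.12
ee_pos: [0.4665, 0.1683, 0.2994]
tcp_rot: [-0.0, 0.184, 0.983, -0.0]
contact_force: [-0.7, -0.2, -0.4]
finger_gap: 0.0856
```

Run:
```python
from h import *
import pickle
f=get('wrist');save(f,'w1.png',None,1.5);pickle.dump(f,open('w1.pkl','wb'))
s=read_state();print(s['time'],s['ee_pos'],s['joint_pos'],np.abs(s['dq']).max())
R=quat(s['tcp_rot']).as_matrix();print(R.round(3))
```

```text
2.1667 [0.46647514 0.1676876  0.29958101] [ 2.93749923e-01 -2.87675142e-01  1.71061154e+00 -2.10070147e-04
  1.71882684e+00 -9.06502977e-01] 0.017059500377298854
[[-0.932  0.362 -0.   ]
 [ 0.362  0.932 -0.   ]
 [ 0.    -0.    -1.   ]]
```

View pics/w1.png

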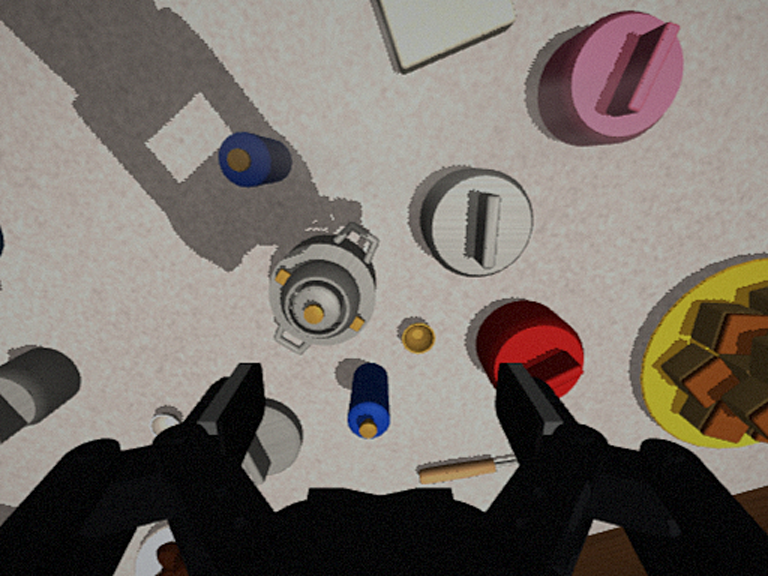

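Run:
```python
from h import *
import pickle
from scipy.optimize import least_squares
f=pickle.load(open('w1.pkl','rb'));X=cloud(f)
px=f['pixels'].astype(int)
ok=np.isfinite(X[...,2])
near=lambda c,r:ok&(np.hypot(X[...,0]-c[0],X[...,1]-c[1])<r)
def plate(c):
    q=X[near(c,.05)&(X[...,2]>.093)&(X[...,2]<.105)]
    (cx,cy),(w,h),a=cv2.minAreaRect((q[:,:2]*1000).astype(np.float32)); bx=cv2.boxPoints(((cx,cy),(w,h),a))
    e=[bx[1]-bx[0],bx[2]-bx[1]];e=max(e,key=np.linalg.norm)
    print('plate',cx,cy,w,h,np.degrees(np.arctan2(e[1],e[0])),len(q),np.median(q[:,2]))
plate((.483,.267))
def circ(c,lo,hi,rr):
    m=near(c,.075)&(X[...,2]>lo)&(X[...,2]<hi)
    q=X[m][:,:2]; h=cv2.convexHull((q*1000).astype(np.float32))[:,0]
    print('encl',cv2.minEnclosingCircle(h),len(q))
    r=least_squares(lambda p:np.hypot(h[:,0]-p[0],h[:,1]-p[1])-p[2],[c[0]*1000,c[1]*1000,rr],loss='soft_l1');print(r.x)
circ((.483,.267),.056,.068,53)
circ((.492,.096),.055,.066,54)
# brass pixels near canister
b=(px[...,0]-px[...,2]>50)&near((.492,.096),.07)&(X[...,2]>.05)
n,l,st,ce=cv2.connectedComponentsWithStats(b.astype(np.uint8))
for i in range(1,n):
    if st[i,4]>8:
        q=X[l==i];print('brass',ce[i]*1.5,st[i,4],np.median(q,0).round(4),q[:,2].max())
# ears
for (u,v) in((362,240),(290,342)):
    U,V=int(u/1.5),int(v/1.5); w=X[V-10:V+11,U-12:U+13].reshape(-1,3); q=w[(w[:,2]>.03)&(w[:,2]<.05)]
    d=q[:,:2]-[.492,.096]; q=q[np.hypot(*d.T)>.055]; print('ear',len(q),q.mean(0).round(4))
```

```text
plate 480.72491455078125 265.8887939453125 12.312396049499512 62.48981857299805 -20.745224 476 0.09860893777990343
encl ((480.6124572753906, 265.48101806640625), 50.86962890625) 3098
[480.78859075 265.38118152  50.17578489]
encl ((491.3564453125, 96.15077209472656), 54.34903335571289) 1639
[491.26489627  96.31532847  53.84842877]
brass [281.73134328 276.44776119] 67 [0.4553 0.0719 0.076 ] 0.07808079340141078
brass [312.95255474 313.77372263] 137 [0.4907 0.0948 0.1098] 0.11266738401033091
brass [356.44067797 323.46610169] 59 [0.5258 0.1205 0.0761] 0.08149380081173127
ear 188 [0.4526 0.1554 0.0464]
ear 153 [0.5303 0.0382 0.0462]
```

Run:
```python
from h import *
print(inc([.4808,.2657,.125],np.radians(159.2)))
```

```text
(array([0.0221, 0.0966, 0.1746]), array([-0.0003, -0.    , -0.0075]))
```

Call:
{"name": "play_rows", "arguments": {
  "increments": "0.012 0.032 0.01 0 0 -0.004 100; 0.022 0.065 0.03 0 0 -0.0075 100; 0.022 0.0966 0.06 0 0 -0.0075 100; 0.022 0.0966 0.1 0 0 -0.0075 100; 0.022 0.0966 0.14 0 0 -0.0075 100; 0.022 0.0966 0.165 0 0 -0.0075 100; 0.022 0.0966 0.1746 0 0 -0.0075 100; 0.022 0.0966 0.1746 0 0 -0.0075 100; 0.022 0.0966 0.1746 0 0 -0.0075 100"
}}

```text
time: 2.92
ee_pos: [0.4817, 0.2658, 0.1267]
tcp_rot: [0.001, 0.181, 0.984, 0.0]
contact_force: [0.5, -0.4, 0.3]
finger_gap: 0.0852
```

Run:
```python
from h import *
s=read_state();print(s['ee_pos'],np.abs(s['dq']).max())
print(inc([.4808,.2657,.067],np.radians(159.2)))
f=get('wrist');save(f,'w2.png',None,1.5)
```

```text
[0.48170368 0.26576738 0.12668802] 0.026427197318446567
(array([ 0.0009, -0.0004,  0.0597]), array([ 0.0011,  0.001 , -0.0007]))
```

View pics/w2.png

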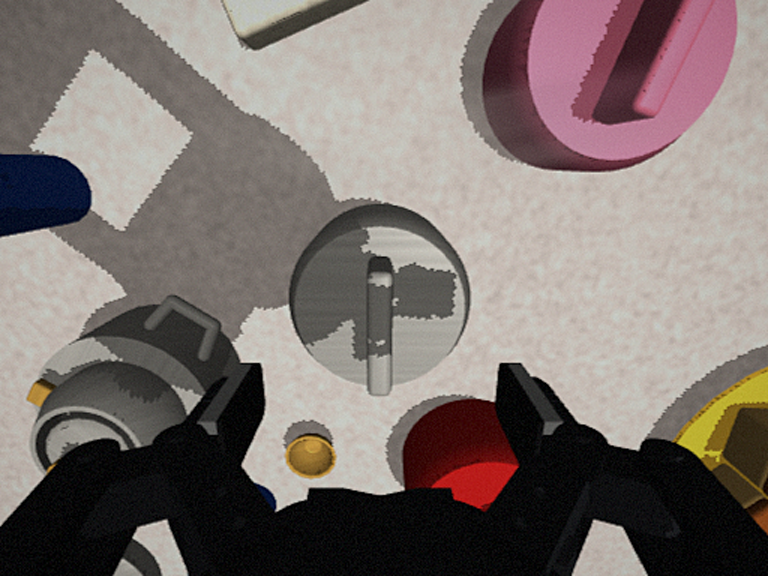

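Call:
{"name": "play_rows", "arguments": {
  "increments": "0.001 0 0.02 0 0 0 100; 0.001 0 0.04 0 0 0 100; 0.001 0 0.052 0 0 0 100; 0.001 0 0.059 0 0 0 100; 0.001 0 0.059 0 0 0 100; 0.001 0 0.059 0 0 0 50; 0.001 0 0.059 0 0 0 0; 0.001 0 0.059 0 0 0 0; 0.001 0 0.059 0 0 0 0; 0.001 0 0.059 0 0 0 0; 0.001 0 0.059 0 0 0 0; 0.001 0 0.059 0 0 0 0; 0.001 0 0.059 0 0 0 0; 0.001 0 0.059 0 0 0 0"
}}

```text
time: 4.13
ee_pos: [0.4801, 0.2667, 0.0663]
tcp_rot: [0.0, 0.18, 0.984, 0.0]
contact_force: [-1.1, -1.4, 3.9]
finger_gap: 0.0113
```

Call:
{"name": "play_rows", "arguments": {
  "increments": "0 0 -0.01 0 0 0 0; 0 0 -0.03 0 0 0 0; 0 0 -0.06 0 0 0 0; 0 0 -0.09 0 0 0 0; 0 0 -0.12 0 0 0 0; 0 0 -0.145 0 0 0 0; 0 0 -0.16 0 0 0 0; 0 0 -0.16 0 0 0 0; 0 0 -0.16 0 0 0 0"
}}

```text
time: 4.88
ee_pos: [0.4801, 0.2667, 0.2257]
tcp_rot: [0.0, 0.18, 0.984, 0.0]
contact_force: [0.4, -0.0, -2.8]
finger_gap: 0.0109
```

Run:
```python
from h import *
import pickle
s=read_state();print(s['ee_pos'],s['contact_force'],s['finger_gap'])
print(inc([.491,.096,s['ee_pos'][2]],np.radians(214)))
f=get('side');save(f,'s3.png',None,1.5);pickle.dump(f,open('s3.pkl','wb'))
X=cloud(f);q=X[np.isfinite(X[...,2])&(np.hypot(X[...,0]-.481,X[...,1]-.266)<.06)&(X[...,2]>.05)&(X[...,2]<.22)]
print(np.percentile(q[:,2],[0,1,5,50]))
```

```text
[0.48007805 0.26672366 0.22567705] [ 0.35116919 -0.01062496 -2.78950404] 0.010856823863793373
(array([-0.0707, -0.1558, -0.    ]), array([ 1.000e-04,  2.000e-04, -9.557e-01]))
[0.15791581 0.16022361 0.16322671 0.1960759 ]
```

View pics/s3.png

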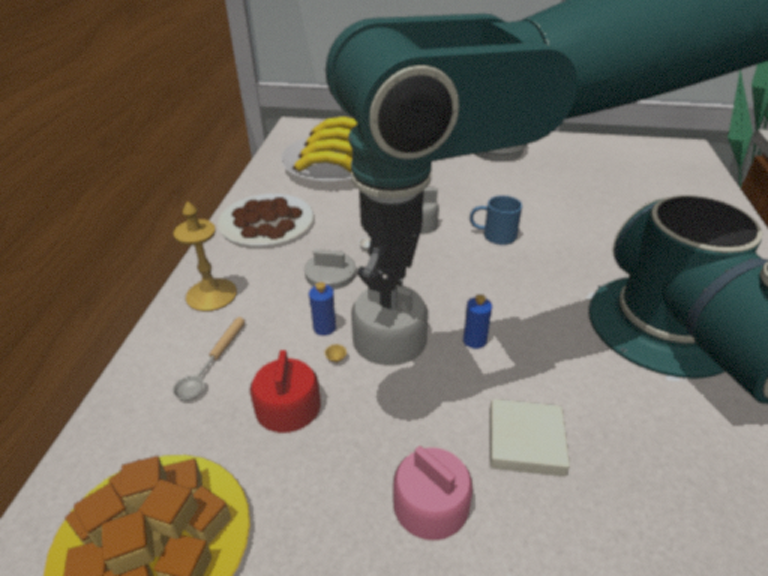

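Call:
{"name": "play_rows", "arguments": {
  "increments": "-0.004 -0.01 0 0 0 -0.06 0; -0.015 -0.03 0 0 0 -0.18 0; -0.027 -0.055 0 0 0 -0.3 0; -0.037 -0.08 0 0 0 -0.42 0; -0.047 -0.105 0 0 0 -0.54 0; -0.057 -0.125 0 0 0 -0.66 0; -0.065 -0.142 0 0 0 -0.78 0; -0.069 -0.152 0 0 0 -0.88 0; -0.0707 -0.1558 0 0 0 -0.93 0; -0.0707 -0.1558 0 0 0 -0.956 0; -0.0707 -0.1558 0 0 0 -0.956 0; -0.0707 -0.1558 0 0 0 -0.956 0"
}}

```text
time: 5.93
ee_pos: [0.4906, 0.0959, 0.2244]
tcp_rot: [-0.001, -0.292, 0.956, 0.0]
contact_force: [-0.4, 1.1, -2.3]
finger_gap: 0.011
```

Run:
```python
from h import *
import pickle
s=read_state();print(s['ee_pos'],s['contact_force'],s['joint_pos'])
print(inc([.491,.096,.126],np.radians(214)))
for n in('side','wrist'):
  f=get(n);save(f,n+'4.png',None,1.5);pickle.dump(f,open(n+'4.pkl','wb'))
  X=cloud(f)
  q=X[np.isfinite(X[...,2])&(np.hypot(X[...,0]-.491,X[...,1]-.096)<.07)&(X[...,2]>.215)&(X[...,2]<.23)]
  h=cv2.convexHull((q[:,:2]*1000).astype(np.float32));print(n,cv2.minEnclosingCircle(h),len(q))
```

```text
[0.49057321 0.09588914 0.22440595] [-0.4092365   1.14942727 -2.29128124] [ 1.41957008e-01 -2.69024156e-01  1.81609208e+00  6.19614525e-05
  1.59682936e+00 -2.02134308e+00]
(array([-0.0006, -0.0003,  0.0984]), array([ 0.0011, -0.002 , -0.0009]))
side ((492.52130126953125, 100.00846099853516), 49.411346435546875) 584
wrist ((490.40740966796875, 97.24453735351562), 50.12763977050781) 11037
```

View pics/side4.png

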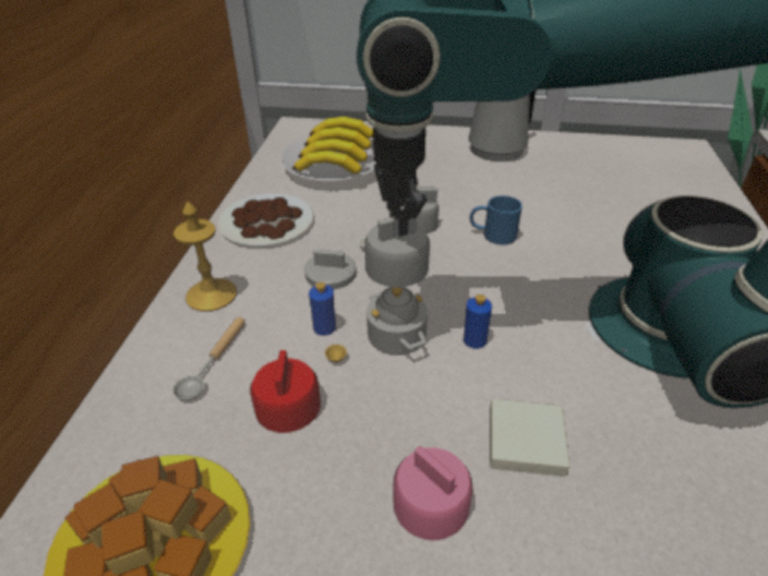

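View pics/wrist4.png

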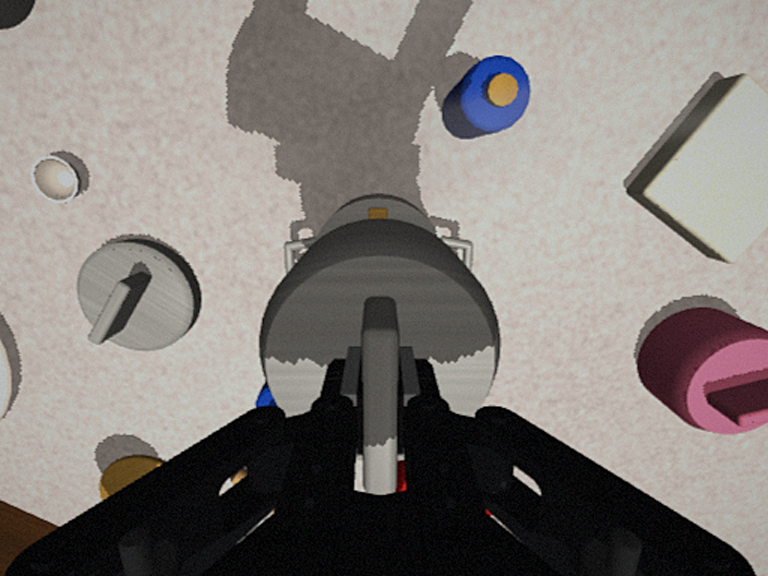

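Call:
{"name": "play_rows", "arguments": {
  "increments": "0 0 0.01 0 0 0 0; 0 0 0.025 0 0 0 0; 0 0 0.04 0 0 0 0; 0 0 0.055 0 0 0 0; 0 0 0.065 0 0 0 0; 0 0 0.07 0 0 0 0; 0 0 0.074 0 0 0 0; 0 0 0.078 0 0 0 0; 0 0 0.078 0 0 0 0"
}}

```text
time: 6.78
ee_pos: [0.491, 0.096, 0.1477]
tcp_rot: [-0.0, -0.293, 0.956, 0.0]
contact_force: [0.2, 0.1, -2.3]
finger_gap: 0.0115
```

Call:
{"name": "play_rows", "arguments": {
  "increments": "0 0 0.003 0 0 0 0; 0 0 0.006 0 0 0 0; 0 0 0.009 0 0 0 0; 0 0 0.009 0 0 0 0"
}}

```text
time: 7.12
ee_pos: [0.4908, 0.0959, 0.1385]
tcp_rot: [-0.0, -0.293, 0.956, 0.0]
contact_force: [0.5, -0.4, -2.8]
finger_gap: 0.0109
```

Call:
{"name": "play_rows", "arguments": {
  "increments": "0 0 0.003 0 0 0 0; 0 0 0.006 0 0 0 0; 0 0 0.009 0 0 0 0; 0 0 0.009 0 0 0 0"
}}

```text
time: 7.45
ee_pos: [0.4907, 0.0959, 0.1293]
tcp_rot: [-0.0, -0.292, 0.956, 0.0]
contact_force: [-0.7, 0.1, -1.7]
finger_gap: 0.0111
```

Call:
{"name": "play_rows", "arguments": {
  "increments": "0 0 0.0015 0 0 0 0; 0 0 0.003 0 0 0 0; 0 0 0.003 0 0 0 0; 0 0 0.003 0 0 0 0"
}}

```text
time: 7.78
ee_pos: [0.491, 0.096, 0.127]
tcp_rot: [-0.0, -0.293, 0.956, 0.0]
contact_force: [-0.3, 0.6, -2.0]
finger_gap: 0.0111
```

Call:
{"name": "play_rows", "arguments": {
  "increments": "0 0 0.001 0 0 0 0; 0 0 0.001 0 0 0 0; 0 0 0.001 0 0 0 0"
}}

```text
time: 8.03
ee_pos: [0.4911, 0.096, 0.1263]
tcp_rot: [0.0, -0.292, 0.956, -0.0]
contact_force: [0.8, -0.7, -0.4]
finger_gap: 0.0109
```

Call:
{"name": "play_rows", "arguments": {
  "increments": "0 0 0.001 0 0 0 0; 0 0 0.001 0 0 0 0; 0 0 0.001 0 0 0 0"
}}

```text
time: 8.28
ee_pos: [0.4913, 0.0959, 0.1262]
tcp_rot: [0.001, -0.292, 0.956, -0.0]
contact_force: [-3.2, -3.6, 9.8]
finger_gap: 0.011
```

Call:
{"name": "play_rows", "arguments": {
  "increments": "0 0 -0.001 0 0 0 0; 0 0 -0.001 0 0 0 0; 0 0 -0.001 0 0 0 0"
}}

```text
time: 8.53
ee_pos: [0.4911, 0.0959, 0.1262]
tcp_rot: [0.0, -0.293, 0.956, -0.0]
contact_force: [0.0, -1.7, 3.0]
finger_gap: 0.0112
```

Run:
```python
from h import *
import pickle
s=read_state();print(s['ee_pos'],s['contact_force'],s['joint_pos'])
print(inc([.491,.096,.1262],np.radians(124)))
f=get('side');save(f,'side5.png',(200,120,340,260),4)
```

```text
[0.49108798 0.095947   0.12624257] [ 0.02185984 -1.74192876  2.99997036] [ 1.42013774e-01 -2.24928287e-01  1.94006562e+00 -9.05984590e-05
  1.42606441e+00 -2.02251021e+00]
(array([0.    , 0.0001, 0.    ]), array([0.0000e+00, 4.0000e-04, 1.5711e+00]))
```

View pics/side5.png

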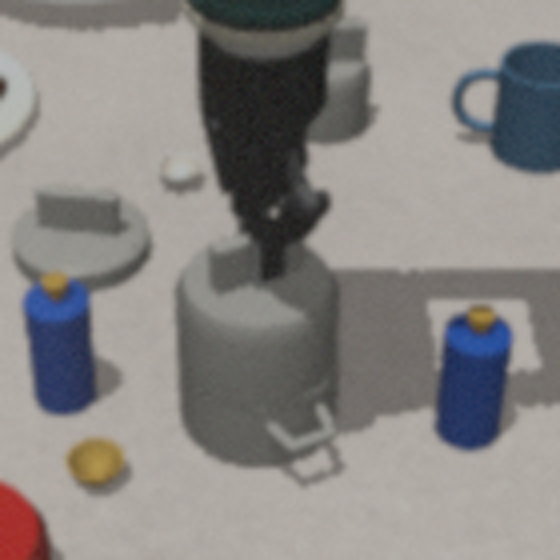

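The lid sits flush on the shoulder (seam at about row 370 in the crop), so next comes the quarter turn.

Call:
{"name": "play_rows", "arguments": {
  "increments": "0 0 0 0 0 0.04 0; 0 0 0 0 0 0.12 0; 0 0 0 0 0 0.21 0; 0 0 0 0 0 0.3 0; 0 0 0 0 0 0.4 0; 0 0 0 0 0 0.5 0; 0 0 0 0 0 0.6 0; 0 0 0 0 0 0.7 0"
}}

```text
time: 9.25
ee_pos: [0.4911, 0.0961, 0.1262]
tcp_rot: [0.0, 0.055, 0.998, 0.0]
contact_force: [-0.7, -0.1, 3.1]
finger_gap: 0.0113
```

Call:
{"name": "play_rows", "arguments": {
  "increments": "0 0 0 0 0 0.1 0; 0 0 0 0 0 0.2 0; 0 0 0 0 0 0.3 0; 0 0 0 0 0 0.4 0; 0 0 0 0 0 0.5 0; 0 0 0 0 0 0.6 0; 0 0 0 0 0 0.7 0; 0 0 0 0 0 0.8 0; 0 0 0 0 0 0.85 0; 0 0 0 0 0 0.87 0; 0 0 0 0 0 0.87 0; 0 0 0 0 0 0.87 0; 0 0 0 0 0 0.87 0"
}}

```text
time: 10.33
ee_pos: [0.4911, 0.096, 0.1262]
tcp_rot: [0.0, 0.468, 0.884, 0.0]
contact_force: [0.4, 0.3, 2.7]
finger_gap: 0.0112
```

Run:
```python
from h import *
import pickle
s=read_state();print(s['ee_pos'],s['contact_force'],s['ft_torque'],s['finger_gap'])
print(inc([.491,.096,.1262],np.radians(124)))
f=get('wrist');save(f,'w6.png',None,1.5);pickle.dump(f,open('w6.pkl','wb'))
f=get('side');save(f,'side6.png',(200,120,340,260),4)
```

```text
[0.49107591 0.09604976 0.12619558] [0.40314942 0.26428418 2.72424159] [ 0.22577222 -0.23881287 -0.02932723] 0.011168362614526094
(array([ 0.    , -0.0001, -0.    ]), array([ 0.0004, -0.    ,  0.0026]))
```

View pics/w6.png

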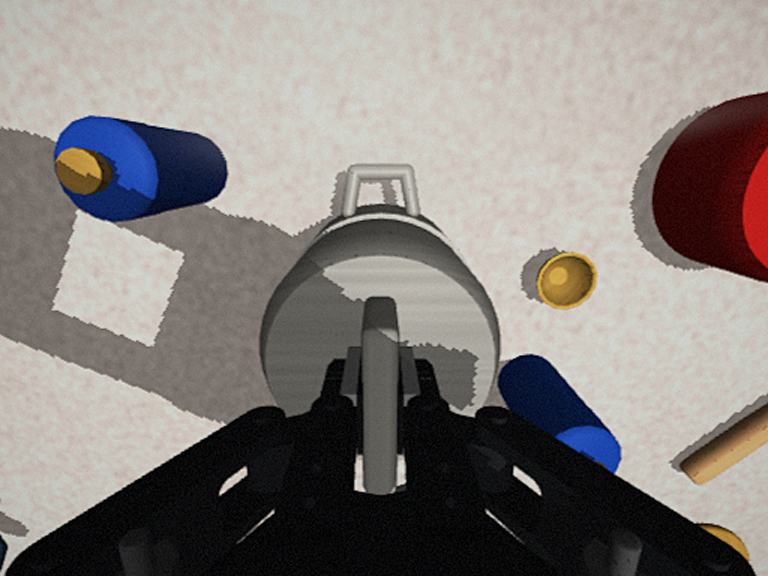

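View pics/side6.png

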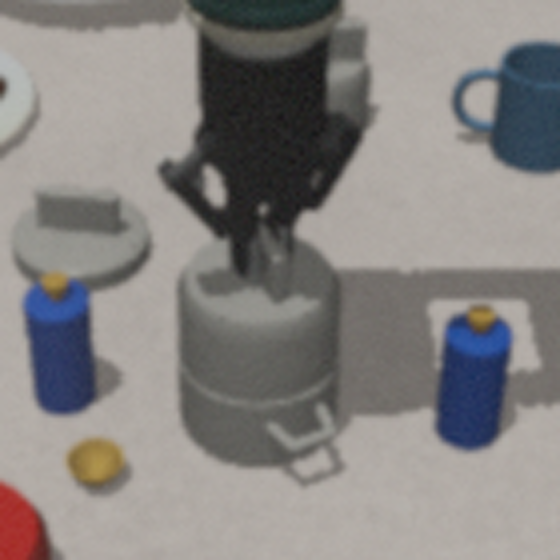

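The ear (379,165) lines up with the plate (380). Next I release and lift.

Call:
{"name": "play_rows", "arguments": {
  "increments": "0 0 0 0 0 0 10; 0 0 0 0 0 0 20; 0 0 0 0 0 0 35; 0 0 0 0 0 0 50; 0 0 0 0 0 0 60; 0 0 0 0 0 0 60; 0 0 0 0 0 0 60; 0 0 -0.01 0 0 0 60; 0 0 -0.03 0 0 0 60; 0 0 -0.06 0 0 0 60; 0 0 -0.09 0 0 0 60; 0 0 -0.12 0 0 0 60; 0 0 -0.15 0 0 0 60; 0 0 -0.17 0 0 0 60; 0 0 -0.17 0 0 0 60; 0 0 -0.17 0 0 0 60"
}}

```text
time: 11.77
ee_pos: [0.4912, 0.096, 0.2977]
tcp_rot: [0.001, 0.469, 0.883, 0.001]
contact_force: [-0.1, 0.3, -0.9]
finger_gap: 0.0511
```

Run:
```python
from h import *
s=read_state();print(s['time'],s['ee_pos'],s['contact_force'])
f=get('wrist');save(f,'w7.png',None,1.5);X=cloud(f)
c=(.491,.096);n=np.isfinite(X[...,2])&(np.hypot(X[...,0]-c[0],X[...,1]-c[1])<.05)
q=X[n&(X[...,2]>.152)&(X[...,2]<.166)]
r=cv2.minAreaRect((q[:,:2]*1000).astype(np.float32));bx=cv2.boxPoints(r);e=max([bx[1]-bx[0],bx[2]-bx[1]],key=np.linalg.norm)
print(r,np.degrees(np.arctan2(e[1],e[0])),'plate top',np.median(q[:,2]))
q=X[n&(X[...,2]>.115)&(X[...,2]<.13)];A=np.c_[q[:,:2]-c,np.ones(len(q))];print('lid top plane',np.linalg.lstsq(A,q[:,2],rcond=None)[0])
f=get('side');save(f,'side7.png',(200,120,340,260),4)
```

```text
11.7667 [0.49115958 0.09599576 0.29765238] [-0.11170229  0.25484775 -0.90717149]
((491.3297119140625, 94.49314880371094), (11.41813850402832, 63.41725158691406), 33.76826477050781) -56.231754 plate top 0.15868434050010383
lid top plane [ 0.00732842 -0.0160139   0.12274093]
```

View pics/w7.png

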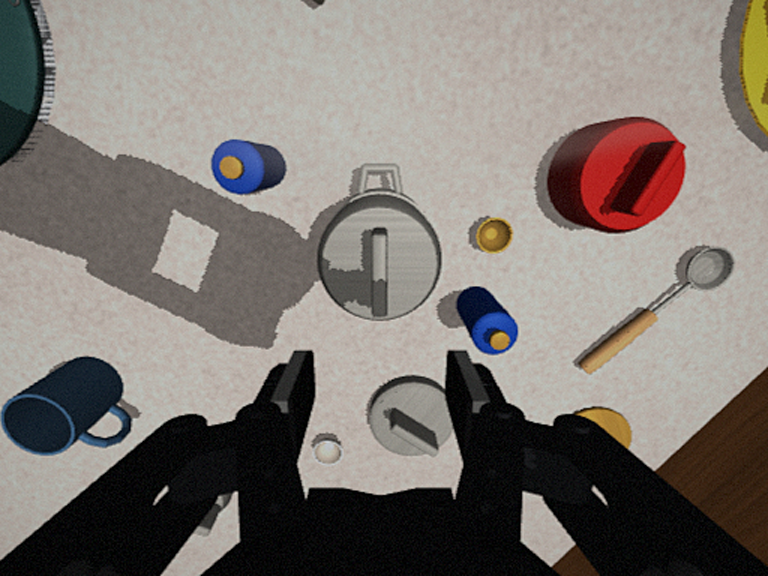

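View pics/side7.png

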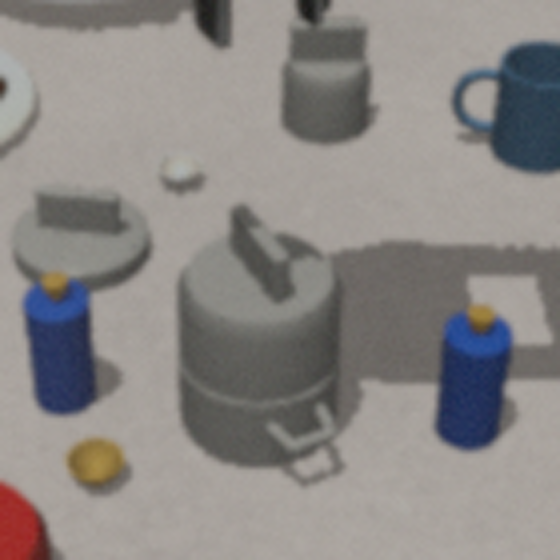

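```bash
python3 -c "
from cell import close_job; print(close_job())"
```

```text
the job is handed in; nothing more can be done
None
```

The canister is closed with the wide, tall grey lid, its grip plate points at the two ears, and the job is handed in. It took about 12 s of the 40 s allowed.

- **Lid choice:** Of the three grey lids, one was too narrow and one too flat. I used the third, at about (512, 295) in the scene picture, and left the pink and red lids and the blue tins alone.
- **Closing:** I lowered the lid with the plate in line with the lugs, at about 34° in the world frame. It passed the lugs without resistance and came home on the shoulder with up to about 10 N of contact force. I then turned it a quarter turn and let go.
- **Last checks:**
  - The plate points at about 124°, and the ears measured 123.5°.
  - The plate top is 158.7 mm up, against 158 mm expected when home.
  - The lid top is level within about 1°.
  - The canister is upright and has not visibly moved.
  - The gripper is clear, about 14 cm above the lid.
- **Not checked or odd:** The tin inside was not seen again after closing, because the lid covers it. A thin light line at the lid seam appeared after the turn. I take it for lighting, since the measured height does not show a lifted lid.

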